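# Mesh the burr carrier with the coffee grinder

## Task

The compact coffee grinder on the worktop is missing its burr. Pick up the four-toothed burr carrier (orange finger grip) by its grip, turn it so that its teeth line up with the notches in the grinder's mouth, push it down fully home so that its flange sits flat on the steel deck, and let go. Leave the three-toothed carrier (blue grip) standing where it is.

Things in the scene. Friction and masses are not known exactly. Their poses are not given: they have to be found in the camera images.
- burr4_center (a point): Loose carrier, 73 mm tall, 150 g, upright on its teeth; origin on the axis 36.5 mm above the underside, z up. Upwards: dark barrel 34 mm across with 4 steel teeth along +-x and +-y (9 mm wide, out to 35 mm from the axis, 0-28 mm up, rounded tips); black flange 54 mm across, 28-33 mm up; solid orange grip 42 mm along x, 14 mm thick across y, 33-73 mm up: pinch it across y.
- burr3_center (a point): Centre, 36.5 mm above the underside, of a loose carrier built like the other (73 mm tall, flange 54 mm across, grip 42 mm along x and 14 mm thick) but with a blue grip and only three teeth, 120 degrees apart. It does not fit this grinder. The two carriers may stand in either place.
- grinder_mouth (a point): Centre of the mouth in the grinder's steel deck, 80 mm above the worktop, z up. Cross-shaped well 36 mm deep: bore 44 mm across, four notches along +-x and +-y, 17 mm wide, out to 40 mm. Any quarter turn fits, teeth have 4 mm play each side (7 degrees) and slide in freely. Home: flange rests on the deck, teeth flush with it, carrier's centre 8.5 mm above this point.
- grinder: Compact coffee grinder, fixed: round grey casing 112 mm across (128 mm at the foot), 80 mm high, black dial and drawer at its front, steel deck with a dark cross-shaped mouth. Origin: centre of its underside; z up, front faces -x. Place and yaw vary. A wall cabinet hangs behind it, underside 440 mm above the worktop, front edge 540 mm ahead of the robot's base axis: keep the wrist clear.

How it is judged:
By the outcome, as a careful person would: the job done as asked, in the order asked, and still so for the second after the job is handed in, with the robot touching nothing.
It also fails if it takes over 38 s, if anything falls off the work surface, if the arm or the gripper's body presses on something with over 40 N, if the wrist force passes 120 N, or if a joint passes its speed limit or range.

## Robot

A 6-joint arm with a two-finger parallel gripper is mounted at the origin on a cart in front of the work surface, level with it; the furniture and walls round the work are solid. World frame = base frame: x ahead of the robot, y to its left, z up, the work surface at z = 0. Lengths are in m, angles in rad, forces in N, time in s.
With the tool pointing down it reaches from about 0.35 to 0.975 m from the base axis. Payload 4.9 kg.
Tool frame: the origin (TCP) lies at the very end of the fingers, on their centre line; the grasp point (between the pads) lies 19 mm behind it; z points along the fingers, y is the line along which they close (so a half turn about z gives the same grasp; the last joint's range is limited). The gripper opens to 85 mm and grips with 20 to 120 N. Pads are 22 mm wide; open, the fingers measure 114 mm over their backs; the gripper's body (76 mm by 85 mm) begins 54 mm behind the grasp point. The pads swing forward as they close: fully open they stand 13 mm farther back than shut.
Start: joints at [-1.287, 0.053, 1.613, -0, 1.476, -0.119], TCP at [0.245, -0.575, 0.231] pointing down, gripper open.
Joint ranges: [-3.01, 3.01], [-1.01, 2.22], [0.06, 2.58], [-1.02, 4.17], [0.09, 2.62], [-3.14, 3.14]. Speed limits (rad/s): [2.57, 2.57, 3.14, 3.14, 3.14, 3.14].

## Interface

Orientations are given as a rotation vector (axis times angle).
In Python, from station import ctrl gives the robot as it stands.
- The arm moves only by the shell command python3 -m crank 'ROWS' [OPENING] [FORCE]. ROWS is text: rows parted by semicolons, each of 4 numbers parted by spaces: the shift along the world's x, y, z in units of 0.5 m (1.0 is 0.5 m), then the turn about the world's z in units of 90 degrees (1.0 is 90 degrees). In form: x y z turn; .... A call has exactly 5 rows; each row shifts and turns the commanded pose from where the row before left it; what a row does not reach is not made up. A row lasts 1/12 s, in which the tool goes at most 41.7 mm and 7.16 degrees, less where a joint would pass 70% of its speed; a pose out of reach is approached as far as the arm can. A call with a number of a shift or a turn outside -1 to 1 is refused whole. A call with a gripper value outside its range is refused whole. OPENING is the opening in per cent of the stroke, from 0 (shut) to 100 (fully open), set as the call begins (- or left out, the last holds). The fingers move at their own pace and stop on an object; FORCE is the grip in N (left out, the last holds). Time passes only in rows, so rows that do not move let the fingers close, or fill a call up. It gives the time, the measured TCP pose, the force, the opening and the grip force at its end, in the units of the state.
- ctrl.get_obs(): the state, without advancing time (a new reading comes with each control period).
- ctrl.get_image(name): name is "scene" or "top" or "wrist"; returns (picture, depth): 384x512x3 uint8, red, green, blue; 384x512 float32, m along the optical axis (not along the pixel's ray), 0 where there is no reading.
- ctrl.get_calibration(name): a dict with "fx", "fy", "cx", "cy" (pixels), "extrinsics" (4x4, takes a point from world to camera coordinates). Camera axes: x right, y down, z forward; pixel columns grow to the right and rows downward; lengths in m; the calibration is good to about 2 mm. A picture is of the moment at which its call begins: read the wrist's pose just before it. get_calibration takes no time and is no camera call; for the wrist camera it gives the pose at the moment of the call.
- ctrl.finish_job(): hands the job in; it is judged then, once.
The state is a dict: "t": time; "q": joint angles; "dq": joint speeds; "effort": joint torques, N m; "tool_pos": TCP position; "tool_rot": TCP orientation; "contact_force": force on the tool from outside, world axes, zero at the start; "wrist_torque": the same for the moment, N m; "opening": finger opening in m; "grip_force": force on a finger pad.
Only numpy, scipy, OpenCV 4.12 (cv2) and the standard library are available. Lean on these libraries where they do the work, as an engineer would, in place of code of your own. Each camera call takes 0.05 s, during which the arm holds its last target. There are 200 camera calls.

## Working session

There is one attempt and no reset: what is moved stays moved. The work goes in short steps, Python scripts to look and compute and a shell command to move; the robot and the scene stay as the last step left them, time stands still between calls to the robot, and variables do not carry over. Pictures are saved under pics/ and viewed, at most 10 in all, crops included, and the job is handed in when it is done.

```bash
mkdir -p pics; cat > h.py <<'E'
import numpy as np, cv2
from station import ctrl
def grab(n,f):
    K=ctrl.get_calibration(n); im,d=ctrl.get_image(n)
    cv2.imwrite('pics/'+f+'.png',im[:,:,::-1]); np.savez('pics/'+f,im=im,d=d,E=K['extrinsics'],k=[K['fx'],K['fy'],K['cx'],K['cy']])
def cloud(f):
    z=np.load('pics/'+f+'.npz'); d=z['d']; fx,fy,cx,cy=z['k']; v,u=np.mgrid[:384,:512]
    P=np.stack([(u-cx)/fx*d,(v-cy)/fy*d,d],-1); E=z['E']
    return (P-E[:3,3])@E[:3,:3], z['im'], d>0
E
python3 - <<'E'
from h import *
o=ctrl.get_obs(); print({k:np.round(v,3) for k,v in o.items()})
grab('top','top1'); grab('scene','scene1')
E
```

```text
{'t': np.float64(0.0), 'q': array([-1.287,  0.053,  1.614,  0.   ,  1.476, -0.119]), 'dq': array([-0.002, -0.001,  0.001, -0.001,  0.001, -0.001]), 'effort': array([-2.0000e-03, -3.9368e+01, -3.7018e+01, -0.0000e+00,  7.0000e-03,
        0.0000e+00]), 'tool_pos': array([ 0.245, -0.574,  0.23 ]), 'tool_rot': array([-3.076, -0.628,  0.   ]), 'contact_force': array([0.215, 0.2  , 0.022]), 'wrist_torque': array([ 0.003, -0.061,  0.014]), 'grip_force': np.float64(0.0), 'opening': np.float64(0.085)}
```

View pics/top1.png

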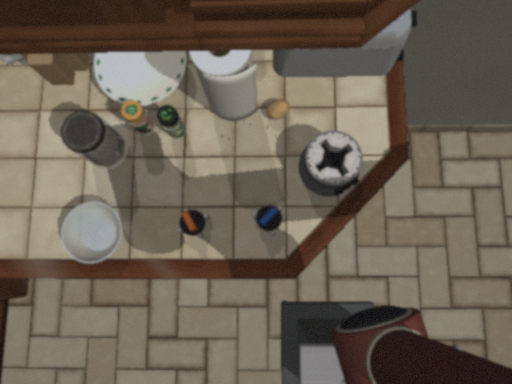

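View pics/scene1.png

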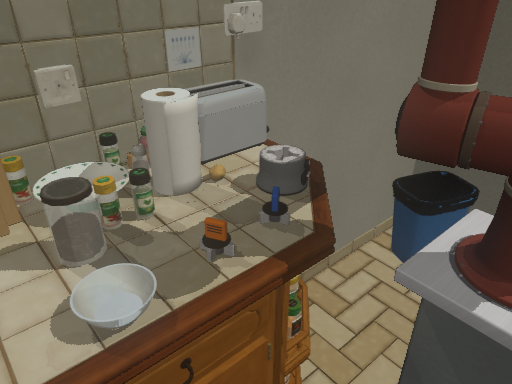

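The top view shows the orange grip at about (192,222), the blue at (269,217) and the grinder mouth at about (334,160). I'll turn these into world positions.

```bash
python3 - <<'E'
from h import *
P,im,ok=cloud('top1')
h=cv2.cvtColor(im,cv2.COLOR_RGB2HSV).astype(int)
vv,uu=np.mgrid[:384,:512]
def box(u0,u1,v0,v1): return (uu>=u0)&(uu<=u1)&(vv>=v0)&(vv<=v1)&ok
for n,b,c in (('orange',box(172,212,202,240),(h[...,0]<20)&(h[...,1]>150)),('blue',box(250,290,198,238),(h[...,0]>100)&(h[...,0]<130)&(h[...,1]>120))):
    m=b&c&(P[...,2]>.06); Q=P[m]; r=cv2.minAreaRect((Q[:,:2]*1000).astype(np.float32)); print(n,len(Q),Q.mean(0).round(4),r)
    _,_,vt=np.linalg.svd(Q[:,:2]-Q[:,:2].mean(0)); print('yaw long',np.degrees(np.arctan2(vt[0,1],vt[0,0])))
m=box(295,370,125,200)&(abs(P[...,2]-.08)<.008); Q=P[m]; print('deck',len(Q),Q.mean(0), cv2.minEnclosingCircle((Q[:,:2]*1000).astype(np.float32)))
# obstacles heights
for n,b in (('jar',box(60,130,105,170)),('bowl',box(60,122,200,265)),('towel',box(190,260,50,120))): 
    Q=P[b&(P[...,2]>.03)]; print(n,Q.min(0).round(3),Q.max(0).round(3))
z=np.load('pics/top1.npz'); cv2.imwrite('pics/crop1.png',cv2.resize(im[115:245,170:380,::-1],None,fx=3.7,fy=3.7,interpolation=cv2.INTER_CUBIC))
E
```

```text
orange 148 [0.3955 0.3754 0.0735] ((395.9100646972656, 375.98150634765625), (39.36000061035156, 13.870787620544434), 28.00965690612793)
yaw long -151.0566148390748
blue 153 [0.4043 0.2218 0.0728] ((404.95892333984375, 221.47454833984375), (14.943264961242676, 39.582366943359375), 46.22803497314453)
yaw long 133.34224437258325
deck 1893 [0.51724008 0.09308748 0.08068589] ((513.7854614257812, 91.59765625), 60.97344970703125)
jar [0.516 0.491 0.03 ] [0.622 0.61  0.146]
bowl [0.316 0.518 0.03 ] [0.44  0.643 0.05 ]
towel [0.544 0.24  0.03 ] [0.699 0.353 0.463]
```

View pics/crop1.png

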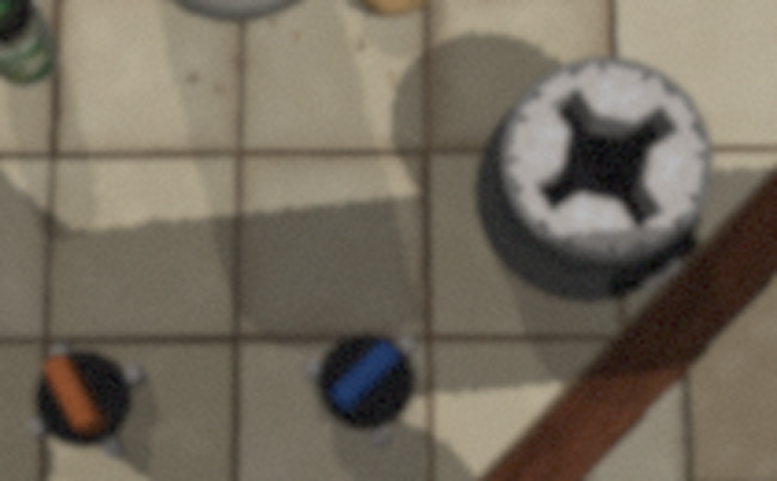

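```bash
for i in 1 2 3; do python3 -m crank '.0267 .0533 .005 0;.0267 .0533 .005 0;.0267 .0533 .005 0;.0267 .0533 .005 0;.0267 .0533 .005 0'; done
python3 -m crank '0 .046 0 .0;0 .046 0 0;0 .046 0 0;0 .046 0 0;0 .046 0 0'
python3 -m crank '0 .046 0 .0;0 .046 0 0;0 .046 0 0;0 .046 0 0;0 .046 0 0'
python3 -c "
from h import *
grab('wrist','w1');print(ctrl.get_obs()['q'].round(2))"
```

```text
t: 0.52
tool_pos: [0.3119, -0.4402, 0.2432]
tool_rot: [-3.077, -0.627, 0.0]
contact_force: [0.8, -0.5, -0.6]
opening: 0.0856
grip_force: 0.0
t: 0.93
tool_pos: [0.3787, -0.3069, 0.2559]
tool_rot: [-3.078, -0.628, 0.0]
contact_force: [0.3, 0.2, 0.6]
opening: 0.0854
grip_force: 0.0
t: 1.35
tool_pos: [0.4454, -0.1736, 0.2685]
tool_rot: [-3.078, -0.628, 0.001]
contact_force: [1.2, -0.5, -0.3]
opening: 0.0851
grip_force: 0.0
t: 1.77
tool_pos: [0.4448, -0.059, 0.2683]
tool_rot: [-3.078, -0.628, 0.001]
contact_force: [0.3, 0.0, 0.4]
opening: 0.0853
grip_force: 0.0
t: 2.18
tool_pos: [0.4448, 0.0559, 0.2683]
tool_rot: [-3.078, -0.628, 0.001]
contact_force: [-0.0, -0.1, -0.4]
opening: 0.0857
grip_force: 0.0
[-0.04 -0.41  1.96  0.    1.6   1.13]
```

View pics/w1.png

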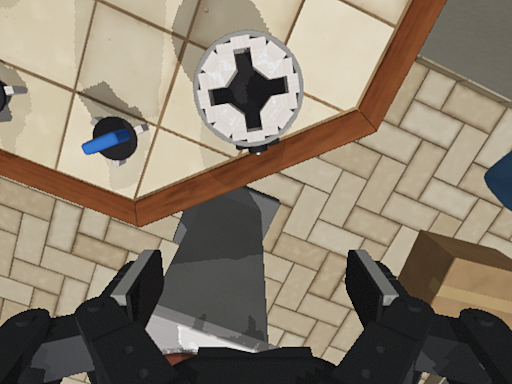

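The wrist view shows the grinder mouth sharply at about (248,88), with the blue carrier left of it at (115,138). I'll rectify the deck plane and fit the cross.

```bash
cat > fit.py <<'E'
from h import *
from scipy.optimize import minimize
def fitcross(f,x0):
    z=np.load('pics/'+f+'.npz'); fx,fy,cx,cy=z['k']; E=z['E']
    g=np.arange(-.065,.0651,.0005); X,Y=np.meshgrid(x0[0]+g,x0[1]+g,indexing='ij')
    p=np.stack([X,Y,0*X+.08],-1)@E[:3,:3].T+E[:3,3]
    im=cv2.remap(z['im'],(fx*p[...,0]/p[...,2]+cx).astype(np.float32),(fy*p[...,1]/p[...,2]+cy).astype(np.float32),1).max(-1).astype(float)
    m=cv2.GaussianBlur((im<110).astype(float),(0,0),1.5)
    def cost(q):
        c,s=np.cos(q[2]),np.sin(q[2]); dx,dy=X-q[0],Y-q[1]; a,b=abs(c*dx+s*dy),abs(-s*dx+c*dy)
        r=np.hypot(dx,dy); sd=np.minimum(r-.022,np.minimum(np.maximum(a-.04,b-.0085),np.maximum(b-.04,a-.0085)))
        w=r<.052
        return (((1/(1+np.exp(sd/.0008))-m)**2)*w).sum()/w.sum()
    best=min((minimize(cost,[x0[0]+i,x0[1]+j,t],method='Nelder-Mead',options=dict(initial_simplex=[[x0[0]+i,x0[1]+j,t],[x0[0]+i+.005,x0[1]+j,t],[x0[0]+i,x0[1]+j+.005,t],[x0[0]+i,x0[1]+j,t+.15]])) for t in np.radians([0,30,60]) for i in(-.01,.01) for j in (-.01,.01)),key=lambda r:r.fun)
    print(best.x[:2].round(4),np.degrees(best.x[2])%90,best.fun)
if __name__=='__main__':
    P,im,ok=cloud('w1'); Q=P[30:150,190:305][abs(P[30:150,190:305,2]-.08)<.006]; print(Q.mean(0), np.median(Q[:,2]))
    fitcross('w1',Q.mean(0)[:2]); fitcross('top1',Q.mean(0)[:2])
E
python3 fit.py
```

```text
[0.5207571  0.09383231 0.08001562] 0.08007302683317673
[0.5174 0.0925] 32.43107839039176 0.01567005506308464
[0.5198 0.0936] 32.188353351687034 0.04034933974281984
```

```bash
for i in 1 2; do python3 -m crank '-.024 .0567 -.006 .0067;-.024 .0567 -.006 .0067;-.024 .0567 -.006 .0067;-.024 .0567 -.006 .0067;-.024 .0567 -.006 .0067' | grep tool; done
python3 -c "
from h import *
from scipy.spatial.transform import Rotation as R
grab('wrist','w2');o=ctrl.get_obs();print(o['q'].round(2),o['tool_pos'],R.from_rotvec(o['tool_rot']).as_matrix().round(3))
P,im,ok=cloud('w2')
h=cv2.cvtColor(im,cv2.COLOR_RGB2HSV).astype(int)
m=ok&(h[...,0]<20)&(h[...,1]>150)&(P[...,2]>.068)&(P[...,2]<.078)&(np.hypot(P[...,0]-.3955,P[...,1]-.3754)<.04)
Q=P[m];print(len(Q),Q.mean(0),cv2.minAreaRect((Q[:,:2]*1000).astype(np.float32)))
"
```

```text
tool_pos: [0.3843, 0.1975, 0.2533]
tool_rot: [3.06, 0.709, -0.001]
tool_pos: [0.3242, 0.3394, 0.2383]
tool_rot: [3.04, 0.791, -0.0]
[ 0.66 -0.34  1.95  0.    1.53  1.71] [0.32193563 0.3427955  0.23748637] [[ 0.871  0.491 -0.003]
 [ 0.491 -0.871  0.003]
 [-0.002 -0.004 -1.   ]]
629 [0.39635878 0.37701795 0.07251311] ((396.1541442871094, 376.84686279296875), (40.326271057128906, 12.439457893371582), 29.18881607055664)
```

View pics/w2.png

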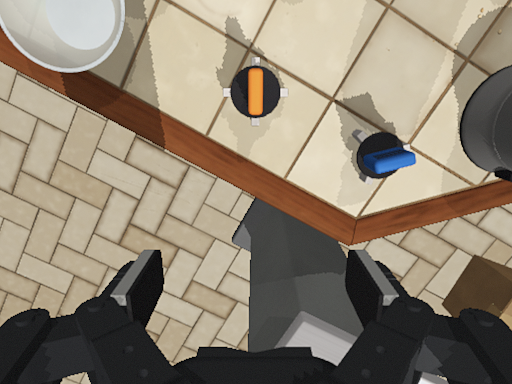

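The wrist view shows the orange carrier at (255,90), its four teeth at right angles and its grip in line with the tool. I'll move over it and check before going down.

```bash
python3 -m crank '.0297 .0136 -.04 0;.0297 .0136 -.04 0;.0297 .0136 -.04 0;.0297 .0136 -.04 0;.0297 .0136 -.04 0' 50 60
python3 -m crank '0 0 -.02 0;0 0 -.02 0;0 0 0 0;0 0 0 0;0 0 0 0'
python3 -c "
from h import *
print(ctrl.get_obs()['tool_pos'],ctrl.get_obs()['tool_rot'])"
```

```text
t: 3.53
tool_pos: [0.3999, 0.3723, 0.1374]
tool_rot: [3.04, 0.79, -0.001]
contact_force: [-0.1, -0.3, -0.2]
opening: 0.0426
grip_force: 0.0
t: 3.95
tool_pos: [0.3996, 0.3725, 0.1201]
tool_rot: [-3.04, -0.79, -0.003]
contact_force: [-0.4, 0.9, 0.3]
opening: 0.043
grip_force: 0.0
[0.39955996 0.37253739 0.12010487] [-3.03996590e+00 -7.89720296e-01 -2.81210210e-03]
```

```bash
python3 -m crank '-.0068 .0088 -.033 0;0 0 -.033 0;0 0 -.033 0;0 0 -.033 0;0 0 -.032 0' 
python3 -m crank '0 0 0 0;0 0 0 0;0 0 0 0;0 0 0 0;0 0 0 0' 0 60
python3 -m crank '0 0 0 0;0 0 0 0;0 0 0 0;0 0 0 0;0 0 0 0'
```

```text
t: 4.37
tool_pos: [0.3967, 0.3774, 0.038]
tool_rot: [-3.039, -0.79, -0.005]
contact_force: [1.2, -0.2, 0.1]
opening: 0.043
grip_force: 0.0
t: 4.78
tool_pos: [0.3968, 0.3772, 0.0382]
tool_rot: [-3.04, -0.789, -0.003]
contact_force: [-0.3, -0.4, -1.6]
opening: 0.0131
grip_force: 60.9
t: 5.2
tool_pos: [0.3968, 0.3772, 0.038]
tool_rot: [-3.04, -0.789, -0.002]
contact_force: [-1.8, -0.5, 5.3]
opening: 0.0134
grip_force: 62.0
```

```bash
python3 -m crank '0 0 .056 0;0 0 .056 0;0 0 .056 0;0 0 .056 0;0 0 .056 0' | grep -v force
for i in 1 2; do python3 -m crank '.0241 -.0569 0 .0036;.0241 -.0569 0 .0036;.0241 -.0569 0 .0036;.0241 -.0569 0 .0036;.0241 -.0569 0 .0036'; done
python3 -m crank '0 0 0 0;0 0 0 0;0 0 0 0;0 0 0 0;0 0 0 0' 
python3 -c "
from h import *
grab('wrist','w3');print(ctrl.get_obs()['tool_pos'],ctrl.get_obs()['tool_rot'])"
```

```text
t: 5.62
tool_pos: [0.3956, 0.3763, 0.1772]
tool_rot: [3.04, 0.789, -0.002]
opening: 0.0131
t: 6.03
tool_pos: [0.4562, 0.233, 0.1761]
tool_rot: [3.029, 0.833, -0.001]
contact_force: [0.0, -0.1, -1.6]
opening: 0.013
grip_force: 61.0
t: 6.45
tool_pos: [0.5165, 0.0906, 0.176]
tool_rot: [-3.017, -0.875, 0.002]
contact_force: [-0.2, -0.1, -1.8]
opening: 0.0132
grip_force: 61.0
t: 6.87
tool_pos: [0.5161, 0.0932, 0.1765]
tool_rot: [-3.016, -0.877, 0.001]
contact_force: [-0.8, -0.5, -0.6]
opening: 0.0135
grip_force: 60.9
[0.51614238 0.09318048 0.1766243 ] [-3.01634792e+00 -8.77563687e-01  4.59268475e-04]
```

View pics/w3.png

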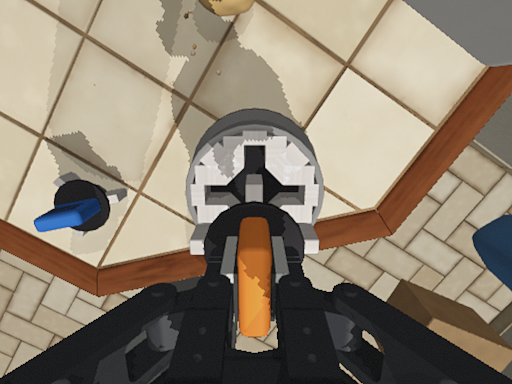

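The wrist view shows the carrier held square. Its front tooth at (255,187) lines up with the mouth's front notch at (255,160). I'll check the grip centre in the depth picture.

```bash
python3 -c "
from h import *
P,im,ok=cloud('w3')
h=cv2.cvtColor(im,cv2.COLOR_RGB2HSV).astype(int)
m=ok&(h[...,0]<20)&(h[...,1]>120); m[:200]=0; m[:,:230]=0;m[:,280:]=0; m[345:]=0
zt=np.percentile(P[m][:,2],95);m&=abs(P[...,2]-zt)<.004
Q=P[m];print(zt,len(Q),Q.mean(0),cv2.minAreaRect((Q[:,:2]*1000).astype(np.float32)))
"
```

```text
0.21224532177812094 2818 [0.51813335 0.09320627 0.21104471] ((516.4037475585938, 92.10954284667969), (42.28624725341797, 13.565412521362305), 32.67761993408203)
```

```bash
python3 -m crank '.002 .001 -.02 0;0 0 -.02 0;0 0 -.02 0;0 0 -.02 0;0 0 -.02 0' 
python3 -m crank '0 0 -.006 0;0 0 -.006 0;0 0 -.006 0;0 0 -.006 0;0 0 -.006 0'
```

```text
t: 7.33
tool_pos: [0.517, 0.0927, 0.1249]
tool_rot: [-3.017, -0.875, 0.002]
contact_force: [-0.3, 0.2, -1.8]
opening: 0.0135
grip_force: 60.9
t: 7.75
tool_pos: [0.518, 0.0927, 0.1121]
tool_rot: [3.017, 0.875, 0.002]
contact_force: [0.6, -0.5, -1.5]
opening: 0.0134
grip_force: 60.9
```

No force and the teeth are below the deck, so they're in the notches. I'll carry on down.

```bash
python3 -m crank '0 0 -.007 0;0 0 -.007 0;0 0 -.007 0;0 0 -.007 0;0 0 -.007 0' 
python3 -m crank '0 0 -.004 0;0 0 -.002 0;0 0 -.002 0;0 0 -.002 0;0 0 0 0'
```

```text
t: 8.17
tool_pos: [0.5176, 0.0927, 0.094]
tool_rot: [-3.017, -0.875, -0.0]
contact_force: [0.2, -0.2, -0.8]
opening: 0.0131
grip_force: 60.9
t: 8.58
tool_pos: [0.5178, 0.0927, 0.0901]
tool_rot: [3.017, 0.875, 0.0]
contact_force: [-3.1, -0.1, 2.7]
opening: 0.013
grip_force: 61.4
```

```bash
python3 -m crank '0 0 -.001 0;0 0 -.001 0;0 0 0 0;0 0 0 0;0 0 0 0'
```

```text
t: 9.0
tool_pos: [0.5178, 0.0927, 0.0901]
tool_rot: [3.017, 0.875, -0.0]
contact_force: [-5.9, -1.4, 9.4]
opening: 0.0133
grip_force: 62.7
```

The flange is resting on the deck: 9 N, and the height is as expected. I'll let go, back off and look.

```bash
python3 -m crank '0 0 0 0;0 0 0 0;0 0 0 0;0 0 0 0;0 0 0 0' 50 | grep -v rot
python3 -m crank '0 0 .01 0;0 0 .02 0;0 0 .03 0;0 0 .04 0;0 0 .05 0'| grep -v rot
python3 -m crank '-.05 -.03 .02 0;-.05 -.03 .02 0;-.05 -.03 .0 0;-.03 -.03 0 0;-.02 -.01 0 0'| grep -v rot
python3 -c "
from h import *
grab('wrist','w4')
P,im,ok=cloud('w4')
h=cv2.cvtColor(im,cv2.COLOR_RGB2HSV).astype(int)
D=np.hypot(P[...,0]-.5175,P[...,1]-.0925)
m=ok&(h[...,0]<20)&(h[...,1]>120)&(D<.04)&(P[...,2]>.11)
Q=P[m];print(len(Q),Q.mean(0),cv2.minAreaRect((Q[:,:2]*1000).astype(np.float32)))
f=ok&(D>.012)&(D<.025)&(im.max(-1)<70)&(P[...,2]>.06)&(P[...,2]<.1);F=P[f]
print(len(F),np.median(F[:,2]),np.linalg.lstsq(np.c_[F[:,:2]-[.5175,.0925],np.ones(len(F))],F[:,2],rcond=None)[0])
d=ok&(D>.043)&(D<.053)&(P[...,2]>.07);print(np.median(P[d][:,2]))"
```

```text
t: 9.42
tool_pos: [0.5176, 0.0926, 0.0881]
contact_force: [0.1, 0.0, -0.3]
opening: 0.0427
grip_force: 0.0
t: 9.83
tool_pos: [0.5168, 0.0927, 0.1636]
contact_force: [0.8, -0.6, -0.3]
opening: 0.0426
grip_force: 0.0
t: 10.25
tool_pos: [0.4167, 0.0265, 0.1846]
contact_force: [0.3, -0.1, 0.1]
opening: 0.0428
grip_force: 0.0
1373 [0.51295189 0.08836913 0.12411237] ((512.9611206054688, 88.49790954589844), (30.562610626220703, 14.28610897064209), 31.88066864013672)
2449 0.08521857786714665 [ 0.00101467 -0.00156068  0.08521939]
0.08014000754297032
```

View pics/w4.png

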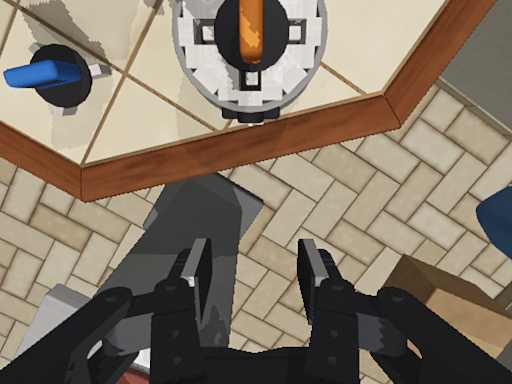

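The wrist view shows the carrier seated at (252,35), with its teeth in the notches. The flange top measures 85.2 mm and level, 5 mm above the deck as it should be. The blue carrier still stands upright at (62,75).

```bash
python3 -m crank '0 0 0 0;0 0 0 0;0 0 0 0;0 0 0 0;0 0 0 0' | head -1; python3 -c "
from station import ctrl
print(ctrl.finish_job())"
```

```text
t: 10.72
the job is handed in; nothing more can be done
None
```

The four-toothed burr carrier is fully home in the grinder with its flange flat on the deck and released; the blue carrier was left untouched, and the job was handed in at 10.7 s.

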